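# Load a sample rack into the packed loading tray

## Task

Load the lone rack of blood tubes from the blue bench pad into the rack tray: carry it over upright, slide it in lengthwise from the tray's open front into the narrow gap in the row, easing the neighbouring racks apart, and push it fully home against the back wall, flush with the others. None of the racks may tip over or be left leaning, and the carton, jar and bottle stay where they are.

Things in the scene. Friction and masses are not known exactly. Their poses are not given: they have to be found in the camera images.
- rack: The rack to load, alone and upright on the bench pad: grey plastic five-place sample rack, 120 long (x), 22 wide (y), 60 high, about 0.12 kg, with five capped tubes fixed in line; caps 15 wide, tops 94 above the underside. Both ends alike (either way round is right), upright corners bevelled 6 across by 12 along, so end faces are 10 wide. Origin: centre of underside; x roughly along the tray's x.
- tray: Fixed low rack tray. Origin: bench level under the middle of the row; x runs from open front to back wall. Steel floor 4 thick from x -126 to the back wall (inner face x +61, 38 high). Side walls 30 high, inner faces y +-72, only behind x -61; before that the floor is an open ledge. A rack fully home has its origin at x +1 and front end at x -59. Six racks fit with 12 play in all.
- pad: Blue bench pad, 340 (x) by 230, 3 thick, fixed; the rack, the carton and the jar stand on it. Origin: on the bench, 30 beyond its centre along x.
- rack_a: Rack standing in the tray, same shape as the one to load (120 x 22 x 60, caps to 94, 0.12 kg), loose; outermost on the tray's +y side. Origin: centre of the underside, x along the tray's x.
- rack_b: Rack in the tray, same as rack_a, next to it; the neighbour of the gap on the gap's +y side. Faces 11 either side of its origin. The gap to rack_c is 7 to 17 wide, less than a rack's 22, and 12 wider at its mouth by the bevels; the racks beside it slide and fan apart under a push of some 5 to 15 N on the rack, having 8 to 12 of play at each side wall.
- rack_c: Rack in the tray, same as rack_a; the neighbour of the gap on the gap's -y side.
- rack_d: Rack in the tray, same as rack_a, next to rack_c towards -y.
- rack_e: Rack in the tray, same as rack_a, outermost on the tray's -y side.
- carton: Bystander: swab carton 55 x 105 x 50 high on the far part of the bench pad, loose. Origin: centre of the underside.
- jar: Bystander: small round specimen jar, 56 across, 65 high, on the far part of the bench pad, loose. Origin: centre of the underside.
- bottle: Bystander: round bottle 60 across, 160 high, standing beyond tray and pad, loose. Origin: centre of the underside.

How it is judged (in metres and radians):
On the way:
1. the rack, upright, has its leading end between the two neighbours of the gap, entered from the open front (x of rack in the frame of tray between -0.113 and -0.02 m and y of rack in the frame of rack_b below -0.008 m and y of rack in the frame of rack_c above 0.008 m and angle between the x axis of rack and the x axis of tray, either way round below 0.25 rad and z of rack in the frame of tray below 0.025 m and angle between rack's own z axis and vertical below 0.2 rad), for 0.1 s.
At the end, for the whole second after the job is handed in: The rack rests on the tray floor between rack_b and rack_c, lengthwise (within 7 degrees), its origin within 4 mm of the tray's x = 0 (home is +1); all six racks are upright within 4 degrees, and the other five not more than 8 mm forward of x = 0; the rack is at rest (x of rack in the frame of tray between -0.004 and 0.004 m and z of rack in the frame of tray below 0.007 m and y of rack in the frame of rack_b between -0.04 and -0.018 m and y of rack in the frame of rack_c between 0.018 and 0.04 m and angle between the x axis of rack and the x axis of tray, either way round below 0.12 rad and angle between each of rack, rack_a, rack_b, rack_c, rack_d, rack_e's own z axis and vertical below 0.07 rad and x of each of rack_a, rack_b, rack_c, rack_d, rack_e in the frame of tray above -0.008 m and linear speed of rack below 0.02 m/s); the robot touches nothing.
It fails at once if a rack in the tray is tipped by more than 20 degrees (angle between any of rack_a, rack_b, rack_c, rack_d, rack_e's own z axis and vertical above 0.35 rad).
It fails at once if the rack being loaded is tipped by more than 30 degrees (angle between rack's own z axis and vertical above 0.52 rad).
It fails at once if the carton, jar or bottle is moved by more than 25 mm (distance of any of carton, jar, bottle from where it was at the start of the episode above 0.025 m).
It also fails if it takes over 64 s, if anything falls off the work surface, if the arm or the gripper's body presses on something with over 40 N, if the wrist force passes 120 N, or if a joint passes its speed limit or range.

## Robot

A 7-joint arm with a two-finger parallel gripper is mounted at the origin on the work surface. World frame = base frame: x ahead of the robot, y to its left, z up, the work surface at z = 0. Lengths are in mm, angles in rad, forces in N, time in s.
With the tool pointing down it reaches from about 400 to 850 mm from the base axis. Payload 4.4 kg.
Tool frame: the origin (TCP) lies at the very end of the fingers, on their centre line; the grasp point (between the pads) lies 19 mm behind it; z points along the fingers, y is the line along which they close (so a half turn about z gives the same grasp; the last joint's range is limited). The gripper opens to 94 mm and grips with 3 to 60 N. Pads are 16 mm wide; open, the fingers measure 119 mm over their backs; the gripper's body (75 mm by 177 mm) begins 78 mm behind the grasp point.
Start: joints at [1.173, 0.628, 0.038, 1.517, -0.027, 0.996, -0.02], TCP at [211.763, -614.552, 205.478] pointing down, gripper open.
Joint ranges: [-3.06, 3.06], [-0.37, 2.12], [-1.25, 1.32], [0.18, 2.47], [-1.1, 4.24], [0.23, 1.98], [-2.94, 2.94]. Speed limits (rad/s): [2.57, 2.57, 3.14, 3.14, 3.14, 3.14, 3.14].

## Interface

Orientations are given as a rotation vector (axis times angle).
In Python, from plant import arm gives the robot as it stands.
- The arm moves only by the tool jog_arm, never from a script. Its argument "targets" is a list of rows, each a list of 3 entries, a list of its own where there are three numbers: the shift along the tool's x, y, z in mm, then the turn, a rotation vector about the tool's x, y, z in rad, then the opening, from -1 (shut) to 1 (fully open), so that 0 is half open. In form: [[[x, y, z], [wx, wy, wz], fingers], ...]. A call has exactly 10 rows; each row shifts and turns the commanded pose from where the row before left it, along the tool's axes as they then stand; what a row does not reach is not made up. A row lasts 1/10 s, in which the tool goes at most 50 mm and 8.59 degrees, less where a joint would pass 70% of its speed; a pose out of reach is approached as far as the arm can. A call is refused whole if a number of a shift passes 50 or a number of a turn 0.15, either way. A call with a gripper value outside its range is refused whole. The fingers move at their own pace and stop on an object; the grip force is fixed at half the most. Time passes only in rows, so rows that do not move let the fingers close, or fill a call up. It gives the time, the measured TCP pose, the force, the opening and the grip force at its end, in the units of the state.
- arm.observe(): the state, without advancing time (a new reading comes with each control period).
- arm.read_camera(name): name is "side" or "top"; returns the picture (384x512x3 uint8, red, green, blue); there is no depth.
- arm.camera_params(name): a dict with "fovy" (degrees; the focal length in pixels is half the picture's height over the tangent of half this angle, whatever the lens; pixels are square), "cx", "cy" (the principal point, pixels), "T" (4x4, takes a point from camera to world coordinates). Camera axes: x right, y up, looking along -z (the intrinsics and any distortion apply to the point x, -y, -z); pixel columns grow to the right and rows downward; lengths in mm; the calibration is good to about 2 mm. A picture is of the moment at which its call begins. camera_params takes no time and is no camera call.
- arm.close_job(): hands the job in; it is judged then, once.
Trained networks look in the newest picture that a camera, given by its name, has taken for a name from the list of things; names that differ only in an ending like _2 or _b are one class to them, and where a whole thing is asked for, a point or a joint stands for the part that bears it (a point fixed in the world has none). Each returns a list of dicts, best first, with "confidence" (0 to 1); they miss things now and then, are a little off and sometimes report something else, mostly with a low value. They report only what shows in the picture. A call takes as long as a camera call.
- arm.recognise(camera, name): "rect" ([left, top, width, height] in pixels, round what is visible of it).
- arm.pinpoint(camera, name): "centre" ([row, column] in pixels: a listed point, or the origin of a listed thing).
The state is a dict: "time": time; "q": joint angles; "qvel": joint speeds; "joint_torque": joint torques, N m; "position": TCP position; "tcp_rot": TCP orientation; "contact_force": force on the tool from outside, world axes, zero at the start; "wrist_torque": the same for the moment, N m; "opening": finger opening in mm; "finger_force": force on a finger pad.
Only numpy, scipy, OpenCV 4.12 (cv2) and the standard library are available. Lean on these libraries where they do the work, as an engineer would, in place of code of your own. Each camera call takes 0.05 s, during which the arm holds its last target. There are 200 camera calls.

## Working session

There is one attempt and no reset: what is moved stays moved. The work goes in short steps, Python scripts to look and compute and a tool call to move; the robot and the scene stay as the last step left them, time stands still between calls to the robot, and variables do not carry over. Pictures are saved under pics/ and viewed, at most 10 in all, crops included, and the job is handed in when it is done.

Besides the shell and the picture viewer there is one more tool, called after "Call:" in YAML: its name, and indented under it one key for each argument. jog_arm: Moves the arm, as the interface text tells. Its arguments: {"type":"object","properties":{"targets":{"type":"array","items":{"type":"array"}}},"required":["targets"]}

```bash
mkdir -p pics
cat > h.py <<'E'
import numpy as np, cv2
from plant import arm
def ray(cam,r,c):
    p=arm.camera_params(cam);f=192/np.tan(np.radians(p["fovy"])/2);T=np.array(p["T"])
    d=T[:3,:3]@np.array([(c-p["cx"])/f,-(r-p["cy"])/f,-1]);return T[:3,3],d
def onz(cam,r,c,z):
    o,d=ray(cam,r,c);return (o+d*(z-o[2])/d[2]).round(1)
def proj(cam,P):
    p=arm.camera_params(cam);f=192/np.tan(np.radians(p["fovy"])/2);T=np.array(p["T"])
    q=np.linalg.inv(T)@np.append(P,1);return p["cy"]-f*q[1]/-q[2],p["cx"]+f*q[0]/-q[2]
def snap(cam,name):
    im=arm.read_camera(cam);cv2.imwrite(f"pics/{name}.png",cv2.cvtColor(im,cv2.COLOR_RGB2BGR));return im
E
python3 - <<'E'
from h import *
for c in("top","side"):
    snap(c,c+"0");print(c,arm.camera_params(c))
    for n in("rack","tray","pad","carton","jar","bottle"):
        P=arm.pinpoint(c,n)
        for d in P: print(n,[round(float(v)) for v in d["centre"]],round(d["confidence"],2),onz(c,*d["centre"],4 if n!="tray" else 0))
s=arm.observe();print(s["position"],s["tcp_rot"],s["contact_force"],s["time"],s["opening"])
E
```

```text
top {'fovy': 55.59076574373767, 'cx': 259.4479651197235, 'cy': 191.70328107693416, 'T': array([[-2.31176230e-02,  9.89645192e-01, -1.41661462e-01,
         5.41878310e+02],
       [-9.99441048e-01, -2.63004730e-02, -2.06367719e-02,
        -4.35625871e+00],
       [-2.41488456e-02,  1.41105207e-01,  9.89700032e-01,
         7.13656001e+02],
       [ 0.00000000e+00,  0.00000000e+00,  0.00000000e+00,
         1.00000000e+00]])}
rack [195, 356] 0.96 [ 632.8 -177.1    4. ]
rack [201, 326] 0.94 [ 621.3 -119.3    4. ]
rack [232, 149] 0.85 [569.7 227.9   4. ]
rack [193, 365] 0.84 [ 635.8 -195.9    4. ]
rack [191, 381] 0.83 [ 639.1 -227.8    4. ]
rack [198, 337] 0.76 [ 626.4 -140.7    4. ]
pad [199, 172] 0.92 [633.7 183.2   4. ]
pad [190, 379] 0.65 [ 640.6 -223.5    4. ]
pad [166, 193] 0.39 [699.5 142.8   4. ]
carton [165, 194] 0.57 [700.8 139.    4. ]
carton [198, 339] 0.45 [ 626.7 -144.1    4. ]
carton [165, 149] 0.2 [703.6 230.4   4. ]
jar [164, 150] 0.84 [704.4 229.4   4. ]
bottle [114, 258] 0.83 [803.1  10.3   4. ]
bottle [162, 149] 0.34 [709.8 231.3   4. ]
side {'fovy': 48.389434469604424, 'cx': 258.66008117956983, 'cy': 189.42839523212828, 'T': array([[ 9.81803711e-01,  1.22238773e-01, -1.45324313e-01,
         5.49669262e+02],
       [-1.88670020e-01,  5.40994360e-01, -8.19590585e-01,
        -6.94342933e+02],
       [-2.15661137e-02,  8.32095418e-01,  5.54213062e-01,
         5.26846920e+02],
       [ 0.00000000e+00,  0.00000000e+00,  0.00000000e+00,
         1.00000000e+00]])}
rack [291, 265] 0.94 [ 640.7 -217.     4. ]
rack [164, 198] 0.71 [562.7 224.    4. ]
pad [168, 231] 0.91 [639.9 186.7   4. ]
carton [177, 259] 0.75 [696.6 129.7   4. ]
jar [159, 254] 0.82 [701.7 216.6   4. ]
bottle [202, 319] 0.66 [801.5   2.2   4. ]
[ 211.8174324  -614.58778835  205.52998789] [3.09832508e+00 5.18795544e-01 1.62433481e-04] [-0.02794956 -0.33290815  0.33397876] 0.7 93.82878515312248
```

```bash
python3 -c "
import cv2
for n in('top0','side0'):
    i=cv2.imread(f'pics/{n}.png');i=i[80:300,80:440];cv2.imwrite(f'pics/{n}c.png',cv2.resize(i,(792,484),interpolation=cv2.INTER_CUBIC))"
```

```text
(no output)
```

View pics/top0c.png

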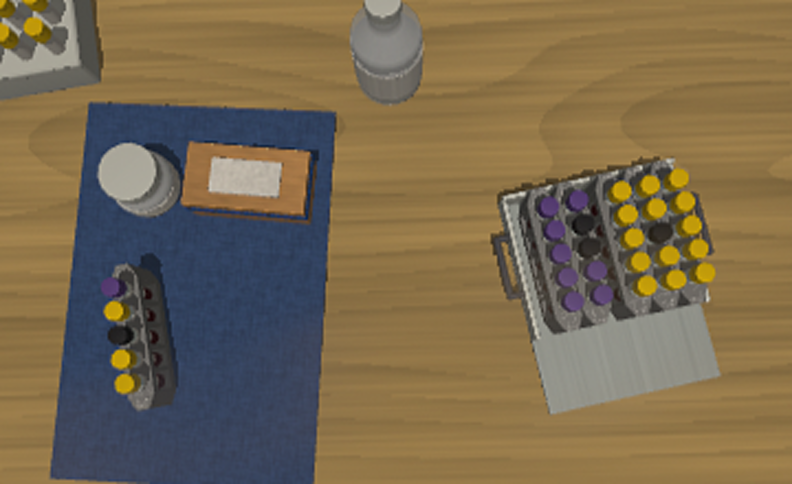

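View pics/side0.png

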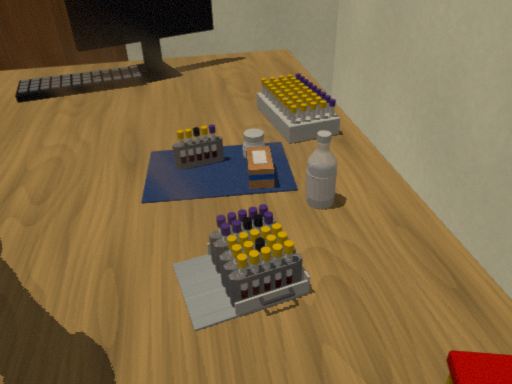

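The top crop shows the lone rack at crop ~(125,335), with its caps in a slightly tilted line. The tray is at crop ~(610,270) with its ledge facing the robot. The gap lies between the second purple rack and the first yellow rack, at crop ~(605,245). The side view agrees.

Run:
```python
from h import *
im=cv2.imread('pics/top0.png');hsv=cv2.cvtColor(im,cv2.COLOR_BGR2HSV)
print("ledge",[onz("top",80+y/2.2,80+x/2.2,4) for x,y in((551,413),(719,376),(536,338),(708,302))])
def blobs(lo,hi,nm):
    m=cv2.inRange(hsv,lo,hi);n,l,s,c=cv2.connectedComponentsWithStats(m)
    for i in range(1,n):
        if 20<s[i,4]<300 and s[i,1]>135: print(nm,s[i],c[i].round(1),onz("top",c[i][1],c[i][0],94))
blobs((20,150,90),(32,255,255),"yel")
blobs((125,90,40),(160,255,255),"pur")
blobs((0,0,0),(180,255,42),"blk")
```

```text
ledge [array([ 493.8, -121.3,    4. ]), array([ 522.1, -267.7,    4. ]), array([ 558.5, -111.5,    4. ]), array([ 586.3, -263.3,    4. ])]
yel [382 156  11  11  84] [387.3 161.2] [ 677.8 -213.2   94. ]
yel [369 159  11  11  84] [374.3 164.2] [ 673.2 -190.5   94. ]
yel [356 162  11  10  81] [361.3 166.7] [ 669.4 -168.1   94. ]
yel [385 167  11  10  83] [390.2 171.6] [ 659.5 -216.8   94. ]
yel [372 170  11  10  80] [377.3 174.7] [ 654.7 -194.5   94. ]
yel [359 173  11  10  80] [364.3 177.6] [ 650.2 -171.9   94. ]
yel [387 177  12  11  87] [393.1 182.3] [ 640.7 -220.3   94. ]
yel [362 184  11  10  79] [366.9 188.1] [ 632.  -175.3   94. ]
yel [390 188  12  10  89] [395.8 193. ] [ 622.2 -223.5   94. ]
yel [378 192  11   9  81] [383.  196.1] [ 617.5 -201.5   94. ]
yel [365 194  11  10  79] [369.8 198.9] [ 613.2 -179.    94. ]
yel [393 199  13  10  94] [399.2 203.8] [ 603.6 -227.9   94. ]
yel [380 203  12   9  81] [385.8 207. ] [ 598.8 -204.9   94. ]
yel [368 205  11  10  82] [372.8 209.7] [ 594.7 -182.8   94. ]
yel [127 217  12   9  72] [132.  221.4] [585.1 228.1  94. ]
yel [131 239  11   9  70] [135.3 243.1] [548.  221.6  94. ]
yel [132 250  12   9  71] [136.7 254.2] [529.3 218.7  94. ]
pur [337 167  10   9  71] [341.8 170.9] [ 663.  -134.2   94. ]
pur [325 169   9  10  67] [328.8 173.9] [ 658.4 -111.6   94. ]
pur [327 180  10   9  66] [331.6 184.3] [ 640.  -115.5   94. ]
pur [331 191   8   8  55] [334.7 194.6] [ 622.2 -119.8   94. ]
pur [347 199   9   8  53] [351.  202.3] [ 608.2 -146.8   94. ]
pur [334 202   8   8  34] [338. 205.] [ 604.1 -124.5   94. ]
pur [126 206  11   9  79] [130.9 210.3] [604.2 230.6  94. ]
pur [350 210   8   8  55] [353.7 213.4] [ 589.2 -150.1   94. ]
pur [337 213   8   8  52] [340.5 216.5] [ 584.5 -127.7   94. ]
blk [340 177  10  10  72] [344.5 181.5] [ 644.4 -137.8   94. ]
blk [129 228  12   9  77] [134.5 232.1] [566.7 223.4  94. ]
```

```bash
cat >> h.py <<'E'
def delta(x,y,z,psi):
    s=arm.observe();R=cv2.Rodrigues(np.array(s["tcp_rot"]))[0];p=np.array(s["position"])
    c,n=np.cos(psi),np.sin(psi);G=np.array([[c,n,0],[n,-c,0],[0,0,-1.]])
    print("t",round(s["time"],2),"p",p.round(1),"yaw",round(np.arctan2(R[1,0],R[0,0]),3),"open",round(s["opening"],1),"F",np.round(s["contact_force"],1))
    print(" turn(tool)",cv2.Rodrigues(R.T@G)[0].ravel().round(3)," shift after turn",(G.T@(np.array([x,y,z])-p)).round(1))
U=np.array([.981,.194]);O=np.array([628,-158.9])
E
echo ok
```

```text
ok
```

Call:
jog_arm:
  targets:
    - [[0, 0, 0], [0, 0, 0.086], 1]
    - [[0, 0, 0], [0, 0, 0.086], 1]
    - [[33, -37, 0], [0, 0, 0], 1]
    - [[33, -37, 0], [0, 0, 0], 1]
    - [[33, -37, 0], [0, 0, 0], 1]
    - [[33, -37, 0], [0, 0, 0], 1]
    - [[33, -37, 0], [0, 0, 0], 1]
    - [[33, -37, 0], [0, 0, 0], 1]
    - [[33, -37, 0], [0, 0, 0], 1]
    - [[33, -37, 0], [0, 0, 0], 1]

```text
time: 1.7
position: [426.3, -278.7, 205.8]
tcp_rot: [3.131, 0.25, 0.001]
contact_force: [0.1, -0.2, 0.6]
opening: 94.1
finger_force: 0.0
```

Call:
jog_arm:
  targets:
    - [[18, -46, 0], [0, 0, 0], 1]
    - [[18, -46, 0], [0, 0, 0], 1]
    - [[18, -46, 0], [0, 0, 0], 1]
    - [[18, -46, 0], [0, 0, 0], 1]
    - [[18, -46, 0], [0, 0, 0], 1]
    - [[18, -46, 0], [0, 0, 0], 1]
    - [[18, -46, 0], [0, 0, 0], 1]
    - [[18, -46, 0], [0, 0, 0], 1]
    - [[18, -46, 0], [0, 0, 0], 1]
    - [[18, -46, 0], [0, 0, 0], 1]

```text
time: 2.7
position: [530.1, 204.6, 205.8]
tcp_rot: [-3.132, -0.251, -0.001]
contact_force: [0.9, -0.6, 0.4]
opening: 94.2
finger_force: 0.0
```

```bash
python3 -c "
from h import *
delta(531.2,218.8,23,.16)"
```

```text
t 2.7 p [530.1 204.6 205.8] yaw 0.16 open 94.2 F [ 0.9 -0.6  0.4]
 turn(tool) [ 0.    -0.001 -0.   ]  shift after turn [  3.4 -13.9 182.8]
```

Call:
jog_arm:
  targets:
    - [[3, -14, 0], [0, 0, 0], 1]
    - [[0, 0, 15], [0, 0, 0], 1]
    - [[0, 0, 15], [0, 0, 0], 1]
    - [[0, 0, 15], [0, 0, 0], 1]
    - [[0, 0, 15], [0, 0, 0], 1]
    - [[0, 0, 15], [0, 0, 0], 1]
    - [[0, 0, 15], [0, 0, 0], 1]
    - [[0, 0, 0], [0, 0, 0], 1]
    - [[0, 0, 0], [0, 0, 0], 1]
    - [[0, 0, 0], [0, 0, 0], 1]

```text
time: 3.7
position: [531.2, 216.7, 116.4]
tcp_rot: [-3.131, -0.25, -0.002]
contact_force: [-0.4, -0.6, -0.8]
opening: 94.1
finger_force: 0.0
```

```bash
python3 -c "
from h import *
delta(531.2,218.8,23,.16)"
```

```text
t 3.7 p [531.2 216.7 116.4] yaw 0.159 open 94.1 F [-0.4 -0.6 -0.8]
 turn(tool) [-0.    -0.001 -0.001]  shift after turn [ 0.3 -2.1 93.4]
```

Call:
jog_arm:
  targets:
    - [[0, -2, 15], [0, 0, 0], 1]
    - [[0, 0, 15], [0, 0, 0], 1]
    - [[0, 0, 15], [0, 0, 0], 1]
    - [[0, 0, 15], [0, 0, 0], 1]
    - [[0, 0, 15], [0, 0, 0], 1]
    - [[0, 0, 10], [0, 0, 0], 1]
    - [[0, 0, 8], [0, 0, 0], 1]
    - [[0, 0, 0], [0, 0, 0], 1]
    - [[0, 0, 0], [0, 0, 0], 1]
    - [[0, 0, 0], [0, 0, 0], 0]

```text
time: 4.7
position: [530.8, 218.9, 23.2]
tcp_rot: [-3.131, -0.251, -0.002]
contact_force: [0.4, -0.4, 1.4]
opening: 89.0
finger_force: 0.0
```

Call:
jog_arm:
  targets:
    - [[0, 0, 0], [0, 0, 0], -0.2]
    - [[0, 0, 0], [0, 0, 0], -0.3]
    - [[0, 0, 0], [0, 0, 0], -0.4]
    - [[0, 0, 0], [0, 0, 0], -0.5]
    - [[0, 0, 0], [0, 0, 0], -1]
    - [[0, 0, 0], [0, 0, 0], -1]
    - [[0, 0, 0], [0, 0, 0], -1]
    - [[0, 0, 0], [0, 0, 0], -1]
    - [[0, 0, 0], [0, 0, 0], -1]
    - [[0, 0, 0], [0, 0, 0], -1]

```text
time: 5.7
position: [530.3, 218.7, 22.5]
tcp_rot: [-3.132, -0.251, -0.0]
contact_force: [-0.5, 0.0, 0.1]
opening: 21.6
finger_force: 30.0
```

Call:
jog_arm:
  targets:
    - [[0, 0, -5], [0, 0, 0], -1]
    - [[0, 0, -10], [0, 0, 0], -1]
    - [[0, 0, -15], [0, 0, 0], -1]
    - [[0, 0, -15], [0, 0, 0], -1]
    - [[-10, 0, -10], [0, 0, 0], -1]
    - [[-20, 10, 0], [0, 0, 0], -1]
    - [[-20, 20, 0], [0, 0, 0], -1]
    - [[-20, 25, 0], [0, 0, 0], -1]
    - [[-20, 25, 0], [0, 0, 0], -1]
    - [[-15, 25, 0], [0, 0, 0], -1]

```text
time: 6.7
position: [441.0, 97.3, 78.0]
tcp_rot: [3.131, 0.252, -0.002]
contact_force: [0.0, -0.4, -1.3]
opening: 21.9
finger_force: 30.0
```

```bash
python3 -c "
from h import *
delta(445.5,-195,75,.195)
for c in('top','side'): snap(c,c+'1')
a=cv2.imread('pics/top1.png')[120:320,80:420];b=cv2.imread('pics/side1.png')[80:280,100:440]
cv2.imwrite('pics/v1.png',cv2.resize(np.vstack([a,b]),None,fx=1.5,fy=1.5))"
```

```text
t 6.7 p [441.   97.3  78. ] yaw 0.16 open 21.9 F [ 0.  -0.4 -1.3]
 turn(tool) [ 0.     0.001 -0.035]  shift after turn [-52.2 287.6   3. ]
```

View pics/v1.png

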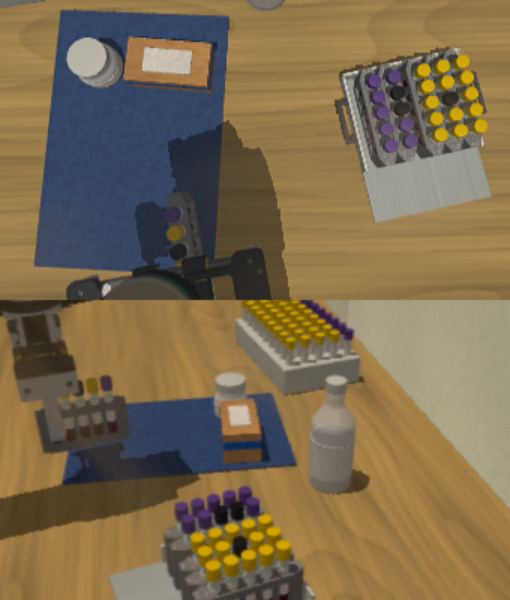

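The rack is held upright and level near its rear end (side crop ~(90,420)), and nothing else has moved. Next I carry it in front of the tray.

Call:
jog_arm:
  targets:
    - [[0, 12, 0], [0, 0, -0.035], -1]
    - [[-6, 25, 0], [0, 0, 0], -1]
    - [[-6, 35, 0], [0, 0, 0], -1]
    - [[-6, 35, 0], [0, 0, 0], -1]
    - [[-6, 35, 0], [0, 0, 0], -1]
    - [[-6, 35, 0], [0, 0, 0], -1]
    - [[-6, 35, 0], [0, 0, 0], -1]
    - [[-6, 35, 0], [0, 0, 0], -1]
    - [[-6, 25, 0], [0, 0, 0], -1]
    - [[-4, 16, 0], [0, 0, 0], -1]

```text
time: 7.8
position: [447.6, -196.4, 77.9]
tcp_rot: [3.126, 0.302, 0.001]
contact_force: [0.9, 0.7, -0.7]
opening: 22.0
finger_force: 30.0
```

Call:
jog_arm:
  targets:
    - [[0, 0, 10], [0, 0, 0], -1]
    - [[0, 0, 10], [0, 0, 0], -1]
    - [[0, 0, 10], [0, 0, 0], -1]
    - [[0, 0, 0], [0, 0, 0], -1]
    - [[0, 0, 0], [0, 0, 0], -1]
    - [[0, 0, 0], [0, 0, 0], -1]
    - [[0, 0, 0], [0, 0, 0], -1]
    - [[0, 0, 0], [0, 0, 0], -1]
    - [[0, 0, 0], [0, 0, 0], -1]
    - [[0, 0, 0], [0, 0, 0], -1]

```text
time: 8.8
position: [447.7, -194.4, 47.6]
tcp_rot: [3.127, 0.305, 0.001]
contact_force: [-0.5, 0.1, -0.7]
opening: 21.8
finger_force: 30.0
```

```bash
python3 -c "
from h import *
delta(*(O-164*U),24,.195)
for c in('top','side'): snap(c,c+'2')
a=cv2.imread('pics/top2.png')[140:300,300:440];b=cv2.imread('pics/side2.png')[190:350,130:330]
cv2.imwrite('pics/v2.png',np.hstack([cv2.resize(a,None,fx=2.3,fy=2.3),cv2.resize(b,None,fx=2.3,fy=2.3)]))"
```

```text
t 8.8 p [ 447.7 -194.4   47.6] yaw 0.195 open 21.8 F [-0.5  0.1 -0.7]
 turn(tool) [ 0. -0. -0.]  shift after turn [19.8  0.1 23.6]
```

View pics/v2.png

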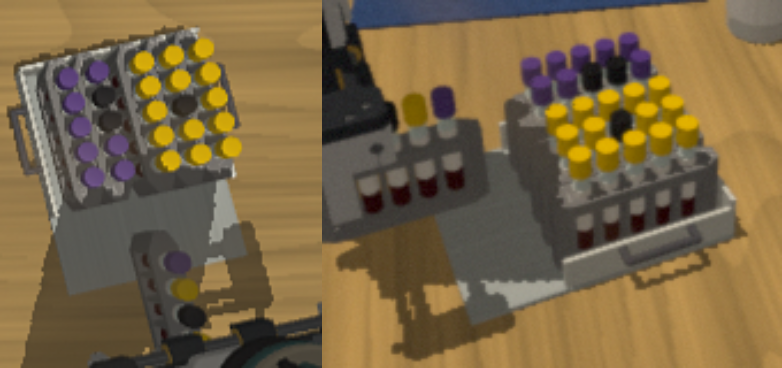

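```bash
python3 -c "
from h import *
for x,y in((178,262),(185,289),(191,316)):
    w=onz('top',140+y/2.3,300+x/2.3,117.5);d=w[:2]-O;print(w,d@U,d@np.array([-.194,.981]))"
```

```text
[ 521.5 -178.5  117.5] -108.27890000000001 1.4334000000000073
[ 503.  -182.1  117.5] -127.1258 1.4908000000000114
[ 484.6 -184.9  117.5] -145.71939999999998 2.3135999999999983
```

Caps line up with the gap to within 2 mm and the rack is level. Now I lower it onto the ledge.

Call:
jog_arm:
  targets:
    - [[10, 1, 5], [0, 0, 0], -1]
    - [[10, 0, 5], [0, 0, 0], -1]
    - [[0, 0, 5], [0, 0, 0], -1]
    - [[0, 0, 4], [0, 0, 0], -1]
    - [[0, 0, 2], [0, 0, 0], -1]
    - [[0, 0, 1], [0, 0, 0], -1]
    - [[0, 0, 1], [0, 0, 0], -1]
    - [[0, 0, 0.5], [0, 0, 0], -1]
    - [[0, 0, 0], [0, 0, 0], -1]
    - [[0, 0, 0], [0, 0, 0], -1]

```text
time: 9.9
position: [467.5, -191.5, 24.1]
tcp_rot: [3.127, 0.305, 0.0]
contact_force: [0.6, 0.0, -1.6]
opening: 22.1
finger_force: 30.0
```

Call:
jog_arm:
  targets:
    - [[5, 0, 0.5], [0, 0, 0], -1]
    - [[5, 0, 0], [0, 0, 0], -1]
    - [[5, 0, 0], [0, 0, 0], -1]
    - [[5, 0, 0], [0, 0, 0], -1]
    - [[4, 0, 0], [0, 0, 0], -1]
    - [[4, 0, 0], [0, 0, 0], -1]
    - [[4, 0, 0], [0, 0, 0], -1]
    - [[4, 0, 0], [0, 0, 0], -1]
    - [[4, 0, 0], [0, 0, 0], -1]
    - [[0, 0, 0], [0, 0, 0], -1]

```text
time: 10.9
position: [507.7, -183.4, 23.5]
tcp_rot: [3.127, 0.306, 0.002]
contact_force: [-0.1, -0.2, -0.5]
opening: 22.0
finger_force: 30.0
```

```bash
python3 -c "
from h import *
delta(*(O-(31+37)*U),24,.195)
for c in('top','side'): snap(c,c+'3')
a=cv2.imread('pics/top3.png')[140:300,300:440];b=cv2.imread('pics/side3.png')[190:350,130:330]
cv2.imwrite('pics/v3.png',np.hstack([cv2.resize(a,None,fx=2.3,fy=2.3),cv2.resize(b,None,fx=2.3,fy=2.3)]))"
```

```text
t 10.9 p [ 507.7 -183.4   23.5] yaw 0.195 open 22.0 F [-0.1 -0.2 -0.5]
 turn(tool) [ 0.    -0.001  0.   ]  shift after turn [54.8 -0.7 -0.5]
```

View pics/v3.png

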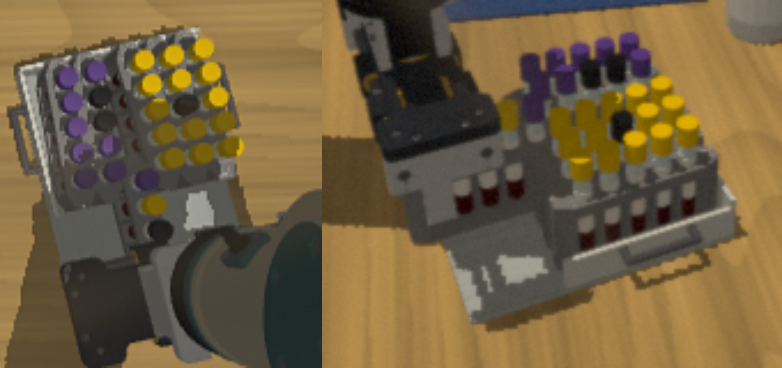

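The lead end is in the gap, with the purple cap at crop (148,180) and the neighbours upright. Contact force is near zero, so I continue.

Call:
jog_arm:
  targets:
    - [[5, 0, 0], [0, 0, 0], -1]
    - [[5, 0, 0], [0, 0, 0], -1]
    - [[5, 0, 0], [0, 0, 0], -1]
    - [[5, 0, 0], [0, 0, 0], -1]
    - [[5, 0, 0], [0, 0, 0], -1]
    - [[5, 0, 0], [0, 0, 0], -1]
    - [[5, 0, 0], [0, 0, 0], -1]
    - [[5, 0, 0], [0, 0, 0], -1]
    - [[5, 0, 0], [0, 0, 0], -1]
    - [[0, 0, 0], [0, 0, 0], -1]

```text
time: 12.0
position: [552.1, -174.7, 23.5]
tcp_rot: [3.127, 0.306, 0.002]
contact_force: [-0.3, 0.0, -0.9]
opening: 21.9
finger_force: 30.0
```

```bash
python3 -c "
from h import *
delta(*(O-(31+37)*U),24,.195)
for c in('top','side'): snap(c,c+'4')
a=cv2.imread('pics/top4.png')[140:300,300:440];b=cv2.imread('pics/side4.png')[190:350,130:330]
cv2.imwrite('pics/v4.png',np.hstack([cv2.resize(a,None,fx=2.3,fy=2.3),cv2.resize(b,None,fx=2.3,fy=2.3)]))"
```

```text
t 12.0 p [ 552.1 -174.7   23.5] yaw 0.195 open 21.9 F [-0.3  0.  -0.9]
 turn(tool) [ 0.    -0.002  0.   ]  shift after turn [ 9.6 -0.7 -0.5]
```

View pics/v4.png

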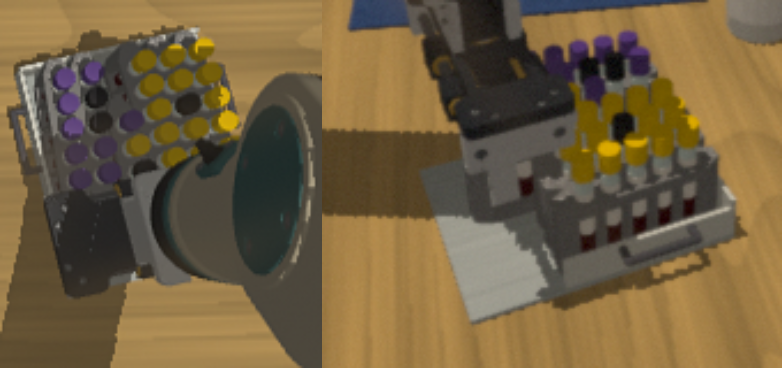

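The rack is in by about 80 mm and everything is upright (purple cap at crop (131,120)). I release, back off, close and push on the end face.

Call:
jog_arm:
  targets:
    - [[0, 0, 0], [0, 0, 0], -0.3]
    - [[0, 0, 0], [0, 0, 0], -0.3]
    - [[0, 0, 0], [0, 0, 0], 0]
    - [[0, 0, 0], [0, 0, 0], 0]
    - [[-10, 0, 0], [0, 0, 0], 0]
    - [[-12, 0, 0], [0, 0, 0], 0]
    - [[-12, 0, 0], [0, 0, 0], 0]
    - [[-12, 0, 0], [0, 0, 0], 0]
    - [[-7, 0, 0], [0, 0, 0], -0.5]
    - [[0, 0, 0], [0, 0, 0], -1]

```text
time: 13.1
position: [497.2, -185.8, 23.6]
tcp_rot: [-3.127, -0.303, 0.002]
contact_force: [0.8, -0.5, -0.2]
opening: 34.4
finger_force: 0.0
```

Call:
jog_arm:
  targets:
    - [[0, 0, 0], [0, 0, 0], -1]
    - [[0, 0, 0], [0, 0, 0], -1]
    - [[0, 0, 0], [0, 0, 0], -1]
    - [[0, 0, 0], [0, 0, 0], -1]
    - [[0, 0, 0], [0, 0, 0], -1]
    - [[0, 0, 0], [0, 0, 0], -1]
    - [[0, 0, 0], [0, 0, 0], -1]
    - [[0, 0, 0], [0, 0, 0], -1]
    - [[0, 0, 0], [0, 0, 0], -1]
    - [[0, 0, 0], [0, 0, 0], -1]

```text
time: 14.1
position: [498.8, -185.3, 23.5]
tcp_rot: [3.127, 0.306, 0.0]
contact_force: [0.1, 0.3, -0.0]
opening: 0.3
finger_force: 0.0
```

```bash
python3 -c "
from h import *
delta(*(O-67*U),24,.195)
for c in('top','side'): snap(c,c+'5')
a=cv2.imread('pics/top5.png')[140:300,300:440];b=cv2.imread('pics/side5.png')[190:350,130:330]
cv2.imwrite('pics/v5.png',np.hstack([cv2.resize(a,None,fx=2.3,fy=2.3),cv2.resize(b,None,fx=2.3,fy=2.3)]))"
```

```text
t 14.1 p [ 498.8 -185.3   23.5] yaw 0.195 open 0.3 F [ 0.1  0.3 -0. ]
 turn(tool) [ 0. -0. -0.]  shift after turn [64.9 -0.8 -0.5]
```

View pics/v5.png

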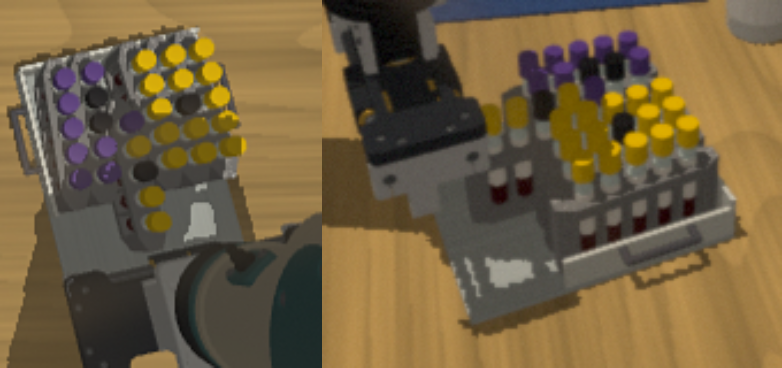

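The rack stands free and upright in the gap, with its rear end at crop top view (150,230). I push now.

Call:
jog_arm:
  targets:
    - [[5, 0, 0], [0, 0, 0], -1]
    - [[5, 0, 0], [0, 0, 0], -1]
    - [[4, 0, 0], [0, 0, 0], -1]
    - [[5, 0, 0], [0, 0, 0], -1]
    - [[5, 0, 0], [0, 0, 0], -1]
    - [[5, 0, 0], [0, 0, 0], -1]
    - [[5, 0, 0], [0, 0, 0], -1]
    - [[5, 0, 0], [0, 0, 0], -1]
    - [[5, 0, 0], [0, 0, 0], -1]
    - [[5, 0, 0], [0, 0, 0], -1]

```text
time: 15.2
position: [547.3, -175.6, 23.4]
tcp_rot: [-3.127, -0.306, 0.0]
contact_force: [-1.1, 0.1, -0.3]
opening: 0.4
finger_force: 0.3
```

Call:
jog_arm:
  targets:
    - [[3, 0, 0], [0, 0, 0], -1]
    - [[2, 0, 0], [0, 0, 0], -1]
    - [[2, 0, 0], [0, 0, 0], -1]
    - [[2, 0, 0], [0, 0, 0], -1]
    - [[2, 0, 0], [0, 0, 0], -1]
    - [[1, 0, 0], [0, 0, 0], -1]
    - [[0, 0, 0], [0, 0, 0], -1]
    - [[0, 0, 0], [0, 0, 0], -1]
    - [[0, 0, 0], [0, 0, 0], -1]
    - [[0, 0, 0], [0, 0, 0], -1]

```text
time: 16.2
position: [558.8, -173.5, 23.6]
tcp_rot: [3.127, 0.305, 0.0]
contact_force: [-0.9, -0.3, -0.2]
opening: 0.4
finger_force: 0.0
```

```bash
python3 -c "
from h import *
delta(*(O-67*U),24,.195)
for c in('top','side'): snap(c,c+'6')
a=cv2.imread('pics/top6.png')[140:300,300:440];b=cv2.imread('pics/side6.png')[190:350,130:330]
cv2.imwrite('pics/v6.png',np.hstack([cv2.resize(a,None,fx=2.3,fy=2.3),cv2.resize(b,None,fx=2.3,fy=2.3)]))"
```

```text
t 16.2 p [ 558.8 -173.5   23.6] yaw 0.195 open 0.4 F [-0.9 -0.3 -0.2]
 turn(tool) [ 0. -0. -0.]  shift after turn [ 3.7 -0.9 -0.4]
```

View pics/v6.png

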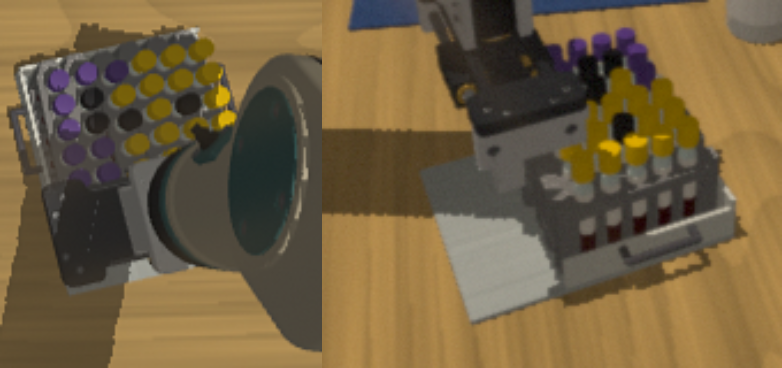

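The row is almost flush (purple lead cap at crop (118,70)), so I creep until the back wall stops it.

Call:
jog_arm:
  targets:
    - [[1, 0, 0], [0, 0, 0], -1]
    - [[1, 0, 0], [0, 0, 0], -1]
    - [[1, 0, 0], [0, 0, 0], -1]
    - [[0.5, 0, 0], [0, 0, 0], -1]
    - [[0, 0, 0], [0, 0, 0], -1]
    - [[0, 0, 0], [0, 0, 0], -1]
    - [[0, 0, 0], [0, 0, 0], -1]
    - [[0, 0, 0], [0, 0, 0], -1]
    - [[0, 0, 0], [0, 0, 0], -1]
    - [[0, 0, 0], [0, 0, 0], -1]

```text
time: 17.3
position: [562.1, -172.8, 23.5]
tcp_rot: [-3.127, -0.305, -0.0]
contact_force: [0.1, -0.1, 0.4]
opening: 0.5
finger_force: 0.1
```

Call:
jog_arm:
  targets:
    - [[0.5, 0, 0], [0, 0, 0], -1]
    - [[0.5, 0, 0], [0, 0, 0], -1]
    - [[0.5, 0, 0], [0, 0, 0], -1]
    - [[0, 0, 0], [0, 0, 0], -1]
    - [[0, 0, 0], [0, 0, 0], -1]
    - [[0, 0, 0], [0, 0, 0], -1]
    - [[0, 0, 0], [0, 0, 0], -1]
    - [[0, 0, 0], [0, 0, 0], -1]
    - [[0, 0, 0], [0, 0, 0], -1]
    - [[0, 0, 0], [0, 0, 0], -1]

```text
time: 18.3
position: [562.2, -172.7, 23.3]
tcp_rot: [-3.127, -0.305, 0.004]
contact_force: [-5.7, -1.4, 2.8]
opening: 0.4
finger_force: 2.7
```

Call:
jog_arm:
  targets:
    - [[0.5, 0, 0], [0, 0, 0], -1]
    - [[0.5, 0, 0], [0, 0, 0], -1]
    - [[0.5, 0, 0], [0, 0, 0], -1]
    - [[0.5, 0, 0], [0, 0, 0], -1]
    - [[0, 0, 0], [0, 0, 0], -1]
    - [[0, 0, 0], [0, 0, 0], -1]
    - [[0, 0, 0], [0, 0, 0], -1]
    - [[0, 0, 0], [0, 0, 0], -1]
    - [[0, 0, 0], [0, 0, 0], -1]
    - [[0, 0, 0], [0, 0, 0], -1]

```text
time: 19.3
position: [562.1, -172.7, 23.1]
tcp_rot: [-3.126, -0.304, 0.01]
contact_force: [-8.7, -0.9, 5.0]
opening: 0.7
finger_force: 4.2
```

The arm is against the wall: force rises with no travel. I back off and check.

Call:
jog_arm:
  targets:
    - [[-4, 0, 0], [0, 0, 0], -1]
    - [[-10, 0, 0], [0, 0, 0], -1]
    - [[-20, 0, 0], [0, 0, 0], -1]
    - [[-30, 0, 0], [0, 0, 0], -1]
    - [[-30, 0, -10], [0, 0, 0], -1]
    - [[-10, 40, -20], [0, 0, 0], -1]
    - [[0, 45, -20], [0, 0, 0], -1]
    - [[0, 45, -20], [0, 0, 0], -1]
    - [[0, 45, -20], [0, 0, 0], -1]
    - [[0, 45, -20], [0, 0, 0], -1]

```text
time: 20.3
position: [506.9, -410.2, 135.1]
tcp_rot: [3.125, 0.305, 0.005]
contact_force: [1.1, -0.5, -0.1]
opening: 0.5
finger_force: 0.0
```

Run:
```python
from h import *
for c in('top','side'): snap(c,c+'7')
im=cv2.imread('pics/top7.png');hsv=cv2.cvtColor(im,cv2.COLOR_BGR2HSV);V=np.array([-.194,.981])
for nm,lo,hi in(("yel",(20,150,60),(32,255,255)),("pur",(125,90,30),(160,255,255)),("blk",(0,0,0),(180,255,42))):
    n,l,s,c=cv2.connectedComponentsWithStats(cv2.inRange(hsv,lo,hi))
    for i in range(1,n):
        if 30<s[i,4]<120 and 145<c[i][1]<230 and c[i][0]>310:
            d=onz("top",c[i][1],c[i][0],94)[:2]-O;print(nm,(d@U).round(1),(d@V).round(1))
for n in("carton","jar","bottle"):
    d=arm.pinpoint("top",n)[0];print(n,onz("top",*d["centre"],4))
a=im[140:300,300:440];b=cv2.imread('pics/side7.png')[190:350,130:330]
cv2.imwrite('pics/v7.png',np.hstack([cv2.resize(a,None,fx=2.3,fy=2.3),cv2.resize(b,None,fx=2.3,fy=2.3)]))
```

```text
yel 38.7 -63.2
yel 38.7 -41.2
yel 20.0 -63.8
yel 19.6 -41.6
yel 20.7 2.8
yel 0.9 -64.5
yel 1.8 -20.6
yel -18.0 -65.2
yel -18.2 -43.4
yel -17.0 -21.1
yel -17.2 1.9
yel -35.9 -22.2
yel -36.0 1.5
pur 39.8 3.3
pur 39.7 25.6
pur 39.4 47.3
pur 20.6 48.1
pur 2.1 47.8
pur -16.5 25.6
pur -15.9 47.1
pur -35.8 26.8
pur -36.2 49.1
blk 21.3 26.8
carton [698.8 139.4   4. ]
jar [704.  231.8   4. ]
bottle [804.9  13.1   4. ]
```

View pics/v7.png

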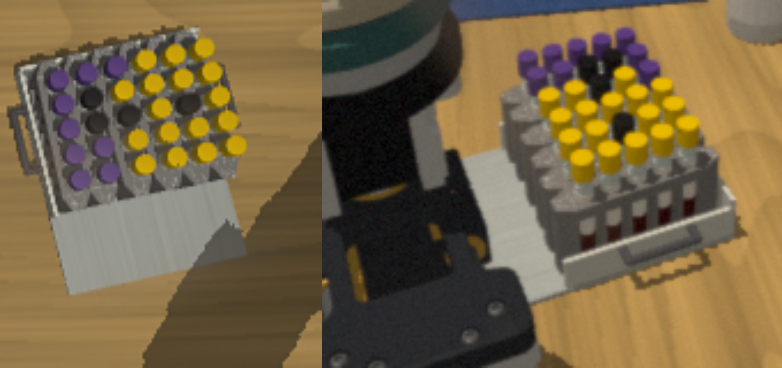

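All six racks are upright and flush, with their cap rows at the same tray x within 1 mm. The bystanders haven't moved and the robot is clear.

```bash
python3 -c "
from plant import arm
print(arm.close_job())"
```

```text
the job is handed in; nothing more can be done
None
```

The rack is fully home in the gap between rack_b and rack_c, flush with the others and all six upright, and the carton, jar and bottle have not moved beyond camera measuring error; the job was handed in at about 20 s, and the judge's verdict was not shown.

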